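# Tip the parts tray into the catch bin

## Task

Bring the empty catch bin under the mouth of the tilt tray, centred on it, then tip the tray up (its out-turned lip is the handle) until all four parts have slid out into the bin, and lower the tray gently back down onto its rest without letting it drop. Leave the tin, the oil bottle and the offcut where they stand.

Things in the scene. Friction and masses are not known exactly. Their poses are not given: they have to be found in the camera images.
- stand: Dark steel stand of the tilt tray, bolted to the bench. Origin: on the bench below the middle of the hinge; z up, +x from the hinge towards the tray's open mouth (the robot's left), -x towards the lip handle. Base plate 112 x 110 mm, x = -112 to 0; hinge cheeks 104 mm high at y = +-51, x = -24 to 0.
- tray (a joint): Tilt of the tray about its hinge, rad: 0 = down on its rest, grows as the lip is lifted, stop at 0.95. The hinge turns freely: the tray falls back if let go; lifting the lip takes about 2 to 6 N. The parts begin to slide somewhere between 0.4 and 0.7 rad, differently each time.
- hinge_mid (a point): Middle of the tray's hinge line, 90 mm above the bench, line along the stand's y. The tray is an open-topped aluminium pan 92 mm wide, walls 26 mm high, sheet 3 to 4 mm; with the tray down its floor runs from stand x = -95 (end wall, handle side) to +38 mm (open mouth, no wall). At full tilt the mouth dips to 58 mm above the bench.
- lip_edge (a point): Outer edge of the lip handle, its middle: a flange 80 mm wide, 4 mm thick, turned outward from the top of the end wall, with a rolled edge 8 mm thick; the point is the roll's centre. Tray down: 127 mm from the hinge to stand -x, 114 mm high. Moves with the tray. End wall 32 mm inward; free space below the lip. No gap to grip from above: lift it from beneath with a slanting finger.
- bin: Loose grey open-topped plastic bin, 140 (its x) x 138 (its y) x 50 mm high, walls 4 mm, 0.2 to 0.45 kg. Origin: centre of its underside. Starts empty beside the tray's mouth, on the side nearer the robot or the farther, its centre 80 to 88 mm beyond the hinge (stand +x) and 125 to 140 mm sideways (stand y), yawed up to 0.2 rad; slides when pushed.
- nut_a: Dark steel hex nut, 28 mm across corners, 13 mm high, lies in the tray. Origin: centre of its underside.
- nut_b: Second hex nut, the same.
- washer: Square dark steel plate washer 28 x 28 x 6 mm, lies in the tray. Origin: centre of its underside.
- bracket: Small dark steel angle bracket, 28 x 26 mm foot 4 mm thick, upright leg 24 mm high, lies in the tray. Origin: centre of the foot's underside.
- tin: Closed paint tin with a paper band, 80 mm in diameter, 69 mm high, stands on the other side of the mouth from the bin. Origin: centre of its underside. A bystander.
- oil: White plastic oil bottle, 48 mm in diameter, 130 mm high, stands beside the tray. Origin: centre of its underside. A bystander.
- offcut: Timber offcut 110 x 45 x 38 mm, lies on the bench on the tray's other side. Origin: centre of its underside. A bystander.
Things that resemble listed ones, but are neither listed nor needed, are in the scene too. What is shaped like the nut_b but blue or yellow is not meant.

How it is judged:
By the outcome, as a careful person would: the job done as asked, in the order asked, and still so for the second after the job is handed in, with the robot touching nothing.
It also fails if it takes over 58 s, if anything falls off the work surface, if the arm or the gripper's body presses on something with over 40 N, if the wrist force passes 120 N, or if a joint passes its speed limit or range.

## Robot

A 7-joint arm with a two-finger parallel gripper is mounted at the origin on the work surface. World frame = base frame: x ahead of the robot, y to its left, z up, the work surface at z = 0. Lengths are in m, angles in rad, forces in N, time in s.
With the tool pointing down it reaches from about 0.425 to 0.925 m from the base axis. Payload 6.8 kg.
Tool frame: the origin (TCP) lies at the very end of the fingers, on their centre line; the grasp point (between the pads) lies 19 mm behind it; z points along the fingers, y is the line along which they close (so a half turn about z gives the same grasp; the last joint's range is limited). The gripper opens to 85 mm and grips with 20 to 120 N. Pads are 22 mm wide; open, the fingers measure 114 mm over their backs; the gripper's body (76 mm by 85 mm) begins 54 mm behind the grasp point. The pads swing forward as they close: fully open they stand 13 mm farther back than shut.
Start: joints at [-1.267, 0.477, 0.022, 1.555, -0.011, 1.109, -0.083], TCP at [0.27, 0.619, 0.197] pointing down, gripper open.
Joint ranges: [-2.96, 2.96], [-0.34, 2.1], [-1.41, 1.46], [0.24, 2.44], [-1.37, 4.51], [0.17, 1.92], [-2.96, 2.96]. Speed limits (rad/s): [2.39, 2.39, 3.14, 3.14, 3.14, 3.14, 3.14].

## Interface

Orientations are given as a rotation vector (axis times angle).
In Python, from bench import r gives the robot as it stands.
- The arm moves only by the tool play_rows, never from a script. Its argument "targets" is text: rows parted by semicolons, each of 5 numbers parted by spaces: the closure, from -1 (fully open) to 1 (shut), then the shift along the tool's x, y, z in m, then the turn about the tool's z in rad. In form: gripper dx dy dz spin; .... A call has 1 to 8 rows; each row is the pose to reach, as a shift and turn from the pose commanded when the call began, along the tool's axes at that moment; what a row does not reach only later rows make up. A row lasts 1/12 s, in which the tool goes at most 41.7 mm and 7.16 degrees, less where a joint would pass 70% of its speed; a pose out of reach is approached as far as the arm can. A call with a gripper value outside its range is refused whole. The fingers move at their own pace and stop on an object; "squeeze" is the grip in N (left out, the last holds). Time passes only in rows, so rows that repeat a pose let the fingers close. It gives the time, the measured TCP pose, the force, the opening and the grip force at its end, in the units of the state.
- r.get_obs(): the state, without advancing time (a new reading comes with each control period).
- r.grab_frame(name): name is "side" or "top" or "wrist"; returns the picture (384x512x3 uint8, red, green, blue); there is no depth.
- r.camera_info(name): a dict with "fov_y" (degrees; the focal length in pixels is half the picture's height over the tangent of half this angle, whatever the lens; pixels are square), "cx", "cy" (the principal point, pixels), "position" and "rotation" of the camera in the world. Camera axes: x right, y down, z forward; pixel columns grow to the right and rows downward; lengths in m; the calibration is good to about 2 mm. A picture is of the moment at which its call begins: read the wrist's pose just before it. camera_info takes no time and is no camera call; for the wrist camera it gives the pose at the moment of the call.
- r.hand_in(): hands the job in; it is judged then, once.
The state is a dict: "clock": time; "joints": joint angles; "qvel": joint speeds; "tau": joint torques, N m; "tcp_pos": TCP position; "orientation": TCP orientation; "contact_force": force on the tool from outside, world axes, zero at the start; "moment": the same for the moment, N m; "grip_width": finger opening in m; "gripper_force": force on a finger pad.
Only numpy, scipy, OpenCV 4.12 (cv2) and the standard library are available. Lean on these libraries where they do the work, as an engineer would, in place of code of your own. Each camera call takes 0.05 s, during which the arm holds its last target. There are 200 camera calls.

## Working session

There is one attempt and no reset: what is moved stays moved. The work goes in short steps, Python scripts to look and compute and a tool call to move; the robot and the scene stay as the last step left them, time stands still between calls to the robot, and variables do not carry over. Pictures are saved under pics/ and viewed, at most 10 in all, crops included, and the job is handed in when it is done.

Besides the shell and the picture viewer there is one more tool, called after ">>>" by a JSON object that holds its "method" and its "body". play_rows: Moves the arm, as the interface text tells. Its arguments: {"type":"object","properties":{"targets":{"type":"string"},"squeeze":{"type":"number"}},"required":["targets"]}

```bash
mkdir -p pics; ls
python3 - <<'E'
from bench import r
import cv2,numpy as np
np.set_printoptions(precision=4,suppress=True)
o=r.get_obs();print(o)
ims=[]
for n in("side","top"):
    c=r.camera_info(n);print(n,c)
    im=r.grab_frame(n)[:,:,::-1];cv2.imwrite(f"pics/{n}0.png",im)
    ims.append(im)
cv2.imwrite("pics/both.png",cv2.resize(np.vstack(ims),None,fx=.78,fy=.78))
E
```

```text
pics
{'clock': 0.0, 'joints': array([-1.2671,  0.4778,  0.0223,  1.5565, -0.0115,  1.1093, -0.0831]), 'qvel': array([ 0.0004, -0.0002,  0.0009,  0.0004, -0.0011,  0.0013, -0.0004]), 'tau': array([  0.0004, -59.6463,   1.6077, -28.1196,   0.0123,   0.0095,
         0.    ]), 'tcp_pos': array([0.2699, 0.618 , 0.1962]), 'orientation': array([-0.6422, -3.075 ,  0.0029]), 'contact_force': array([-0.3501,  0.058 ,  0.6976]), 'moment': array([-0.0367,  0.0312, -0.0123]), 'gripper_force': 0.0, 'grip_width': 0.08532689356307663}
side {'fov_y': 42.43901420403792, 'cx': 260.2500903687974, 'cy': 194.65951628756486, 'position': array([ 0.1066, -0.499 ,  0.5471]), 'rotation': array([-2.0375,  0.8427, -0.4774])}
top {'fov_y': 53.807003747635605, 'cx': 255.54423214029, 'cy': 196.12225707709504, 'position': array([ 0.4627, -0.04  ,  0.8056]), 'rotation': array([-2.1316,  2.1339, -0.1309])}
```

View pics/side0.png

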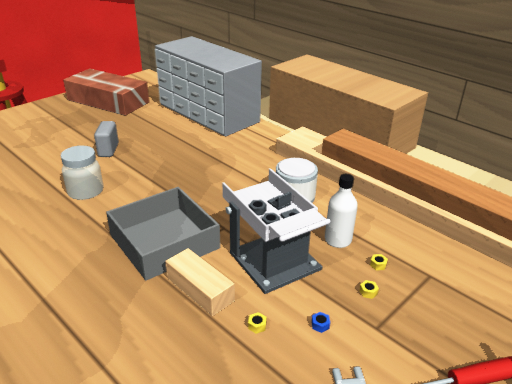

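View pics/top0.png

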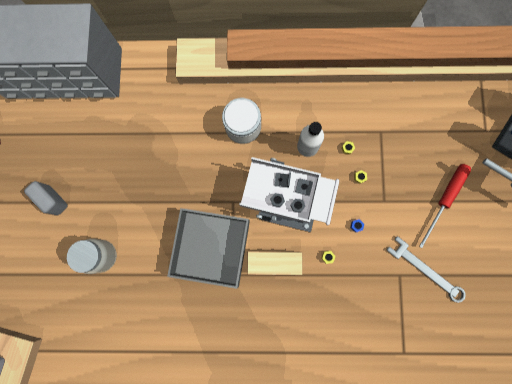

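The side view shows the bin (160,230), tray (270,205), offcut (200,280), tin (297,178) and bottle (341,210). The top view has the bin at (209,247), on the side nearer the robot, the tray at (290,190), the lip's outer edge at about (334,200) and the tin at (241,120). Next I'll measure the bin and the tray.

```bash
cat > h.py <<'E'
import numpy as np,cv2
from scipy.spatial.transform import Rotation as R
from bench import r
np.set_printoptions(precision=4,suppress=True)
def cast(c,uv,z):
    f=192/np.tan(np.radians(c["fov_y"]/2)); uv=np.atleast_2d(uv).astype(float)
    d=np.c_[(uv[:,0]-c["cx"])/f,(uv[:,1]-c["cy"])/f,np.ones(len(uv))]@R.from_rotvec(c["rotation"]).as_matrix().T
    p=np.array(c["position"]); return (p+d*((z-p[2])/d[:,2])[:,None])[:,:2]
def proj(c,P):
    f=192/np.tan(np.radians(c["fov_y"]/2))
    q=(np.atleast_2d(P)-c["position"])@R.from_rotvec(c["rotation"]).as_matrix()
    return q[:,:2]/q[:,2:]*f+[c["cx"],c["cy"]]
def biggest(m,roi):
    k=np.zeros_like(m);x0,y0,x1,y1=roi;k[y0:y1,x0:x1]=m[y0:y1,x0:x1]
    cs,_=cv2.findContours(k,cv2.RETR_EXTERNAL,cv2.CHAIN_APPROX_NONE)
    return max(cs,key=cv2.contourArea)
E
python3 - <<'E'
from h import *
c=r.camera_info("top");im=cv2.imread("pics/top0.png");hsv=cv2.cvtColor(im,cv2.COLOR_BGR2HSV)
m=((hsv[...,1]<60)&(hsv[...,2]<150)).astype(np.uint8)*255
b=biggest(m,(150,195,252,300));rb=cv2.boxPoints(cv2.minAreaRect(b));print("bin",rb,cv2.minAreaRect(b))
print(cast(c,rb,.05),cast(c,rb,.05).mean(0))
m2=((hsv[...,1]<40)&(hsv[...,2]>190)).astype(np.uint8)*255
t=biggest(m2,(235,150,345,235));h=cv2.convexHull(t);ap=cv2.approxPolyDP(h,3,True)[:,0];print("tray",ap.tolist());print(cast(c,ap,.114))
v=cv2.resize(im[140:300,150:350],None,fx=3.9,fy=3.7,interpolation=cv2.INTER_CUBIC)
cv2.imwrite("pics/crop1.png",v)
E
```

```text
bin [[166.782  276.2837]
 [178.5879 206.7602]
 [249.7069 218.8371]
 [237.901  288.3606]] ((208.2444610595703, 247.56039428710938), (72.13713073730469, 70.51879119873047), 9.637537956237793)
[[ 0.4163  0.154 ]
 [ 0.5541  0.1349]
 [ 0.5294 -0.009 ]
 [ 0.3935  0.0136]] [0.4733 0.0734]
tray [[251, 158], [338, 179], [329, 223], [240, 204]]
[[ 0.6382 -0.0137]
 [ 0.5974 -0.1749]
 [ 0.516  -0.1561]
 [ 0.5512  0.0063]]
```

View pics/crop1.png

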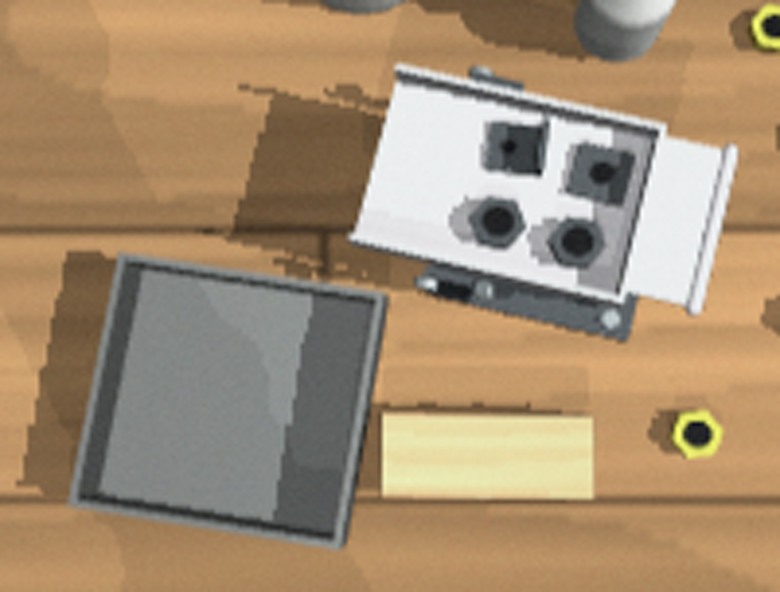

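The crop shows the tray with its four dark parts at about (500,220), (575,240), (515,148) and (600,172), the lip roll running from (735,147) to (695,312), and the bin clear of the offcut. The coloured nuts on the bench are decoys and aren't needed.

Positions:
- **Stand:** hinge at about (0.586,-0.039), +x direction about (0.228,0.974).
- **Bin:** centre at about (0.473,0.073). I'll grip its left wall at (0.484,0.141).

>>> {"method": "play_rows", "body": {"targets": "-1 -0.387 -0.353 0.06 -0.257;-1 -0.387 -0.353 0.06 -0.257;-1 -0.387 -0.353 0.06 -0.257;-1 -0.387 -0.353 0.06 -0.257;-1 -0.387 -0.353 0.06 -0.257;-1 -0.387 -0.353 0.06 -0.257;-1 -0.387 -0.353 0.06 -0.257;-1 -0.387 -0.353 0.06 -0.257"}}

```text
clock: 0.77
tcp_pos: [0.4053, 0.314, 0.1589]
orientation: [-0.243, -3.132, 0.0]
contact_force: [1.3, 0.3, -0.1]
grip_width: 0.0853
gripper_force: 0.0
```

```bash
cat > d.py <<'E'
from h import *
import sys
# usage: d.py x y z toolY_angle_deg -> shift in tool axes
x,y,z,a=map(float,sys.argv[1:5]);o=r.get_obs();M=R.from_rotvec(o["orientation"]).as_matrix()
cur=np.degrees(np.arctan2(M[1,1],M[0,1]));da=(a-cur+90)%180-90
print("t",round(o["clock"],2),"tcp",o["tcp_pos"],"yang",round(cur,2),"z",M[:,2],"F",o["contact_force"],"w",o["grip_width"],o["gripper_force"])
print("shift",M.T@(np.array([x,y,z])-o["tcp_pos"]),"spin",-np.radians(da),"joints",o["joints"])
E
python3 d.py .4837 .1406 .12 81.2
```

```text
t 0.77 tcp [0.4053 0.314  0.1589] yang 81.13 z [-0.0003 -0.0002 -1.    ] F [ 1.3016  0.333  -0.0607] w 0.08530671735792855 0.0
shift [-0.1042 -0.1592  0.0389] spin -0.0011449303945142825 joints [-0.8273  0.2544  0.0546  1.9825 -0.0175  0.9054  0.6524]
```

>>> {"method": "play_rows", "body": {"targets": "-1 -0.104 -0.159 0.039 0;-1 -0.104 -0.159 0.039 0;-1 -0.104 -0.159 0.039 0;-1 -0.104 -0.159 0.039 0;-1 -0.104 -0.159 0.039 0;-1 -0.104 -0.159 0.039 0;-1 -0.104 -0.159 0.039 0"}}

```text
clock: 1.35
tcp_pos: [0.4833, 0.1411, 0.1197]
orientation: [-0.249, -3.131, 0.002]
contact_force: [-1.4, -0.3, 0.4]
grip_width: 0.0853
gripper_force: 0.0
```

```bash
python3 d.py .4837 .1406 .018 81.2
python3 - <<'E'
from h import *
o=r.get_obs();c=r.camera_info("wrist");im=r.grab_frame("wrist")[:,:,::-1].copy()
print(c)
for P in ([.4837,.1406,.05],):
    for p in proj(c,P): cv2.circle(im,tuple(int(v) for v in p),4,(0,0,255),1); print(p)
cv2.imwrite("pics/w1.png",im)
E
```

```text
t 1.35 tcp [0.4833 0.1411 0.1197] yang 80.9 z [-0.0011 -0.0009 -1.    ] F [-1.4202 -0.3079  0.3893] w 0.08533403952983892 0.0
shift [-0.0005 -0.0003  0.1017] spin -0.005295911237327139 joints [-0.5321  0.2936  0.1472  2.043  -0.0581  0.8102  1.0608]
{'fov_y': 60.678963470060694, 'cx': 253.22427200692988, 'cy': 188.95666454402564, 'position': array([0.4067, 0.1538, 0.2963]), 'rotation': array([2.201 , 1.8766, 0.2876])}
[252.9814 188.9688]
```

View pics/w1.png

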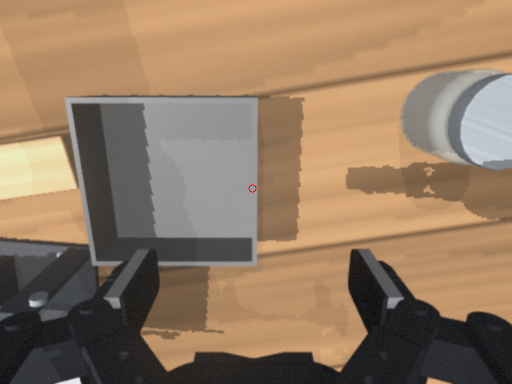

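The wrist view confirms it: the wall runs from (257,97) to (256,265), is straight, and is centred between the fingers, with the target circle on the wall at (253,189). I'll descend and grip.

>>> {"method": "play_rows", "body": {"targets": "-1 0 0.001 0.04 0;-1 0 0.001 0.08 0;-1 0 0.001 0.1 0;-1 0 0.001 0.1 0;1 0 0.001 0.1 0;1 0 0.001 0.1 0;1 0 0.001 0.1 0;1 0 0.001 0.1 0", "squeeze": 40}}

```text
clock: 2.07
tcp_pos: [0.4847, 0.1448, 0.0219]
orientation: [0.242, 3.129, 0.003]
contact_force: [0.0, -0.6, -0.7]
grip_width: 0.0387
gripper_force: 0.0
```

>>> {"method": "play_rows", "body": {"targets": "1 0 0 0 0;1 0 0 0 0;1 0 0 0 0;1 0 0 0 0;1 0 0 0 0"}}

```text
clock: 2.48
tcp_pos: [0.4835, 0.144, 0.0203]
orientation: [0.243, 3.132, 0.0]
contact_force: [-0.7, 0.9, -0.3]
grip_width: 0.0004
gripper_force: 0.0
```

```bash
python3 d.py .4837 .1506 .018 81.2
```

```text
t 2.48 tcp [0.4835 0.144  0.0203] yang 81.12 z [ 0.0001  0.0001 -1.    ] F [-0.6945  0.9448 -0.2883] w 0.00035017179260051054 0.0
shift [0.0008 0.0066 0.0023] spin -0.0013181233615727809 joints [-0.5101  0.4563  0.1193  2.1039 -0.0949  0.5861  1.0921]
```

The fingers closed to 0.4 mm, so nothing is held. Looking again.

Run:
```python
from h import *
c=r.camera_info("wrist");im=r.grab_frame("wrist")[:,:,::-1].copy()
o=r.get_obs();print(proj(c,o["tcp_pos"]),proj(c,[.4837,.1406,.05]))
s=r.grab_frame("side")[:,:,::-1].copy()
cv2.imwrite("pics/w2.png",np.vstack([im[100:],s[60:330]])[:560])
```

```text
[[253.2356 224.2535]] [[246.5954 249.8165]]
```

View pics/w2.png

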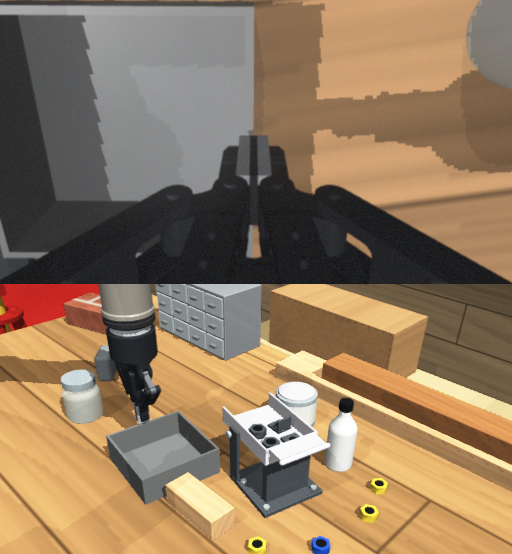

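Run:
```python
from h import *
c=r.camera_info("side");s=r.grab_frame("side")[:,:,::-1].copy()
o=r.get_obs();print(o["grip_width"],o["gripper_force"],o["tcp_pos"]);p=proj(c,o["tcp_pos"]);print(p,proj(c,o["tcp_pos"]+[0,0,.03]))
t=r.grab_frame("top")[:,:,::-1]
a=cv2.resize(s[130:280,90:230],(560,600),interpolation=cv2.INTER_CUBIC)
b=cv2.resize(t[190:300,150:260],(600,600),interpolation=cv2.INTER_CUBIC)
cv2.imwrite("pics/z1.png",cv2.resize(np.hstack([a,b]),(800,414)))
```

```text
1.6964511938785843e-05 0.0 [0.4834 0.1439 0.0202]
[[144.4186 211.4966]] [[142.575  197.7174]]
```

View pics/z1.png

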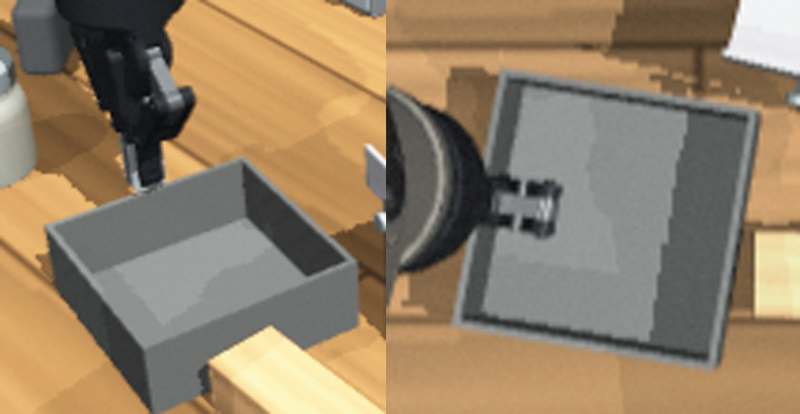

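Run:
```python
from h import *
o=r.get_obs();p=o["tcp_pos"]
for n in("wrist","side","top"):
    c=r.camera_info(n);print(n,*[proj(c,p+[0,0,h])[0] for h in(0,.01,.02,.03,.04,.05)])
```

```text
wrist [253.1889 224.3467] [253.16   231.6508] [253.128  239.7608] [253.0921 248.8179] [253.0519 258.9982] [253.0063 270.5246]
side [144.416  211.5091] [143.8093 206.9743] [143.1947 202.3815] [142.5723 197.7298] [141.9419 193.0179] [141.3032 188.2447]
top [176.4722 242.3574] [175.3383 242.2276] [174.1751 242.0945] [172.9814 241.9579] [171.756  241.8177] [170.4977 241.6737]
```

Run:
```python
from h import *
a=cv2.imread("pics/side0.png");s=r.grab_frame("side")[:,:,::-1];b=s.copy()
cv2.imwrite("pics/side1.png",b)
t0=cv2.imread("pics/top0.png");t=r.grab_frame("top")[:,:,::-1].copy();cv2.imwrite("pics/top1.png",t)
for n,A,B,roi in(("side",a,b,(120,190,222,275)),("top",t0,t,(215,205,252,292))):
    x0,y0,x1,y1=roi;d=np.abs(A[y0:y1,x0:x1].astype(int)-B[y0:y1,x0:x1]).max(2);print(n,(d>40).mean(),(d>40).sum())
    ga=cv2.cvtColor(A[y0:y1,x0:x1],6).astype(np.float32);gb=cv2.cvtColor(np.ascontiguousarray(B[y0:y1,x0:x1]),6).astype(np.float32)
    print(cv2.phaseCorrelate(ga,gb))
c=r.camera_info("side")
# bin-left-wall rim in side view: predicted outer rim ends
print(proj(c,[[.4163,.154,.05],[.5541,.1349,.05]]))
```

```text
side 0.03852364475201846 334
((0.0042931867231814635, 0.03261760442519801), 0.8470731108276932)
top 0.0 0
((0.012255709546536764, 0.01282016629133409), 0.975653739505344)
[[105.7345 210.888 ]
 [177.8165 184.7945]]
```

>>> {"method": "play_rows", "body": {"targets": "-1 0 0 0 0;-1 0 0 0 0;-1 0 0 0 0;-1 0 0 0 0;-1 0 0 0 0;-1 0 0 0 0;-1 0 -0.003 0.006 0;-1 0 -0.003 0.012 0"}}

```text
clock: 3.45
tcp_pos: [0.4831, 0.1405, 0.008]
orientation: [0.244, 3.132, 0.0]
contact_force: [-0.3, -0.2, -0.6]
grip_width: 0.0857
gripper_force: 0.0
```

```bash
python3 d.py .4837 .1406 .010 81.2
python3 - <<'E'
from h import *
im=r.grab_frame("wrist")[:,:,::-1];s=r.grab_frame("side")[:,:,::-1]
a=cv2.resize(s[130:280,90:230],(373,400),interpolation=cv2.INTER_CUBIC)
cv2.imwrite("pics/w3.png",np.hstack([cv2.resize(im,(427,400)),a]))
E
```

```text
t 3.45 tcp [0.4831 0.1405 0.008 ] yang 81.11 z [ 0.0006 -0.     -1.    ] F [-0.3382 -0.1531 -0.5754] w 0.08572337396845976 0.0
shift [-0.0005  0.0002 -0.002 ] spin -0.0016326500460046045 joints [-0.5005  0.4769  0.1149  2.112  -0.0993  0.5571  1.1016]
```

View pics/w3.png

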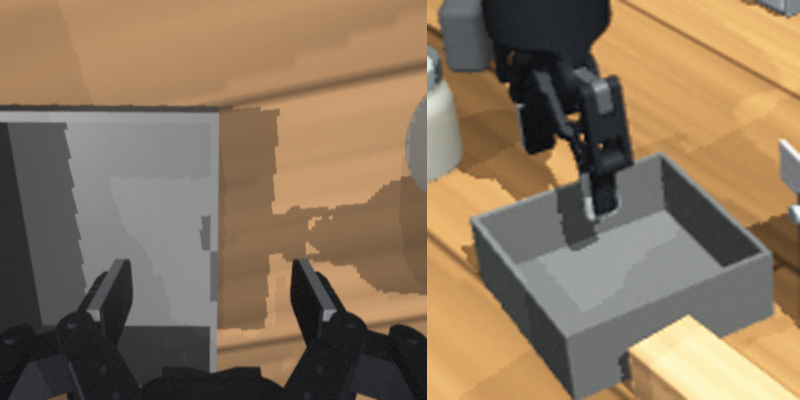

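The fingers now clearly straddle the wall: the wrist view shows the wall at x≈215 with fingers at 125 and 300, and the side view shows the inner finger inside the bin. The earlier grip was too high, because the fingers rise as they open. I'll close from here.

>>> {"method": "play_rows", "body": {"targets": "1 0 0 0.002 0;1 0 0 0.002 0;1 0 0 0.002 0;1 0 0 0.002 0;1 0 0 0.002 0;1 0 0 0.002 0;1 0 0 0.002 0;1 0 0 0.002 0", "squeeze": 40}}

```text
clock: 4.22
tcp_pos: [0.4831, 0.1411, 0.0065]
orientation: [0.243, 3.132, 0.0]
contact_force: [-0.8, -0.5, 3.1]
grip_width: 0.0026
gripper_force: 41.3
```

```bash
python3 d.py .4837 .1506 .010 81.2
```

```text
t 4.22 tcp [0.4831 0.1411 0.0065] yang 81.12 z [ 0.0003  0.0003 -1.    ] F [-0.7523 -0.5334  3.0839] w 0.0025986362878455097 41.25822365283966
shift [ 0.0009  0.0094 -0.0035] spin -0.001448790424171346 joints [-0.5005  0.4799  0.1138  2.1119 -0.1001  0.5543  1.1015]
```

Gripped at 41 N. I'll slide the bin, first slightly away from the offcut and then under the mouth.

>>> {"method": "play_rows", "body": {"targets": "1 0 0.008 0 0;1 -0.012 0.01 0 0;1 -0.027 0.01 0 0;1 -0.042 0.008 0 0.02;1 -0.057 0.004 0 0.035;1 -0.072 0 0 0.05;1 -0.087 -0.004 0 0.065;1 -0.1 -0.008 0 0.075"}}

```text
clock: 4.88
tcp_pos: [0.58, 0.1184, 0.0062]
orientation: [-0.361, -3.118, -0.001]
contact_force: [-4.8, 2.3, 5.8]
grip_width: 0.0024
gripper_force: 42.3
```

```bash
python3 d.py .6194 .1036 .0065 76.8
```

```text
t 4.88 tcp [0.58   0.1184 0.0062] yang 76.8 z [-0.0023  0.0009 -1.    ] F [-4.8176  2.2518  5.7696] w 0.0024165227501548037 42.31203854084015
shift [-0.0418 -0.0054 -0.0004] spin 8.654934519707282e-06 joints [-0.4086  0.5871  0.1356  1.9022 -0.1245  0.6623  1.1435]
```

>>> {"method": "play_rows", "body": {"targets": "1 -0.013 -0.002 -0.001 0;1 -0.026 -0.004 -0.001 0;1 -0.037 -0.005 -0.001 0;1 -0.04 -0.006 -0.001 0;1 -0.04 -0.006 -0.001 0;1 -0.04 -0.006 -0.001 0"}}

```text
clock: 5.38
tcp_pos: [0.6177, 0.1026, 0.0069]
orientation: [-0.36, -3.12, 0.001]
contact_force: [0.5, 0.2, -2.1]
grip_width: 0.0024
gripper_force: 41.2
```

```bash
python3 d.py .6194 .1036 .0065 76.8
python3 - <<'E'
from h import *
t=r.grab_frame("top")[:,:,::-1].copy();s=r.grab_frame("side")[:,:,::-1]
a=t[110:290,140:360];b=s[130:310,80:300]
cv2.imwrite("pics/m1.png",cv2.resize(np.hstack([a,b]),(800,327),interpolation=cv2.INTER_CUBIC));cv2.imwrite("pics/top2.png",t)
E
```

```text
t 5.38 tcp [0.6177 0.1026 0.0069] yang 76.84 z [-0.0005 -0.0003 -1.    ] F [ 0.5238  0.243  -2.0566] w 0.002420560987948279 41.224088072776794
shift [-0.0014  0.0013  0.0004] spin 0.000724580816930327 joints [-0.3656  0.6275  0.1379  1.8185 -0.1247  0.7045  1.1827]
```

View pics/m1.png

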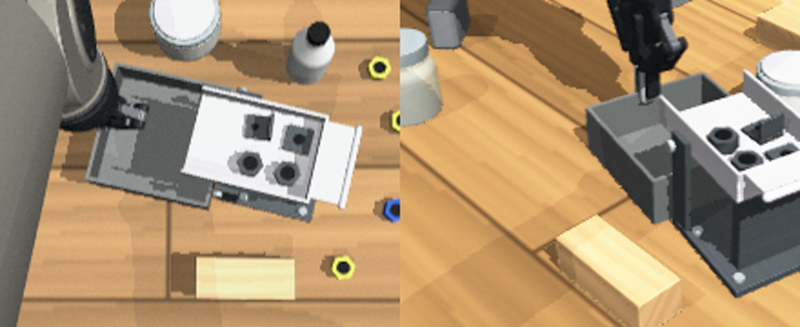

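Run:
```python
from h import *
c=r.camera_info("top");p=cast(c,[[206,146.3],[189.5,209]],.05);ex=np.array([.228,.974]);ey=np.array([-.974,.228]);h=np.array([.586,-.039])
print(p,[( (q-h)@ex,(q-h)@ey) for q in p])
im=cv2.imread("pics/top2.png");hsv=cv2.cvtColor(im,cv2.COLOR_BGR2HSV)
m=((hsv[...,1]<60)&(hsv[...,2]<175)).astype(np.uint8)*255
b=biggest(m,(195,140,262,225))[:,0]
w=cast(c,b,.05)-h;X=w@ex;Y=w@ey
for lo in(.02,.04,.06,.08,.1,.12):
    k=(X>lo)&(X<lo+.02); print(lo,Y[k].min() if k.any() else 0,Y[k].max() if k.any() else 0)
```

```text
[[0.6798 0.0818]
 [0.5495 0.1126]] [(np.float64(0.13906759919919354), np.float64(-0.0638046848546198)), (np.float64(0.1393497384293357), np.float64(0.07013558468541016))]
0.02 -0.06856127315922544 0.07115855093473468
0.04 -0.06833299893583913 0.07180733127406763
0.06 -0.06810417819495339 0.07154659958453548
0.08 -0.06741565941269378 0.07174143417567336
0.1 -0.0674142265722834 0.07167517808557491
0.12 -0.06741278962629647 0.07154410037918296
```

Bin is under the mouth, about 2 mm off-centre laterally. I'll nudge it 2 mm, then release and rise.

>>> {"method": "play_rows", "body": {"targets": "1 -0.002 0.002 0 0;1 -0.002 0.002 0 0;1 -0.002 0.002 0 0;-1 -0.002 0.002 0 0;-1 -0.002 0.002 0 0;-1 -0.002 0.002 0 0;-1 -0.002 0.002 0 0;-1 -0.002 0.002 0 0"}}

```text
clock: 6.15
tcp_pos: [0.6207, 0.1043, 0.0075]
orientation: [0.36, 3.121, 0.0]
contact_force: [-0.1, -1.4, 0.2]
grip_width: 0.0629
gripper_force: 0.0
```

>>> {"method": "play_rows", "body": {"targets": "-1 0 0 -0.03 0;-1 0 0 -0.07 0;-1 0 0 -0.11 0;-1 0 0 -0.15 0;-1 0 0 -0.19 0;-1 0 0 -0.23 0;-1 0 0 -0.25 0;-1 0 0 -0.25 0"}}

```text
clock: 6.82
tcp_pos: [0.6237, 0.1046, 0.2638]
orientation: [0.36, 3.111, 0.006]
contact_force: [0.2, 0.2, 0.8]
grip_width: 0.0855
gripper_force: 0.0
```

```bash
python3 d.py .5605 -.148 .25 166.8
```

```text
t 6.82 tcp [0.6237 0.1046 0.2638] yang 76.81 z [ 0.0102  0.0029 -0.9999] F [0.2102 0.191  0.7719] w 0.08546468021560602 0.0
shift [ 0.004  -0.2604  0.0124] spin -1.5705880661497678 joints [-0.4104  0.3494  0.1934  1.6038 -0.0717  1.1848  1.1385]
```

>>> {"method": "play_rows", "body": {"targets": "-1 0.004 -0.261 0 1.571;-1 0.004 -0.261 0 1.571;-1 0.004 -0.261 0 1.571;-1 0.004 -0.261 0 1.571;-1 0.004 -0.261 0 1.571;-1 0.004 -0.261 0 1.571;-1 0.004 -0.261 0 1.571;-1 0.004 -0.261 0 1.571"}}

```text
clock: 7.48
tcp_pos: [0.5549, -0.1547, 0.257]
orientation: [1.831, 2.552, -0.003]
contact_force: [-0.5, 0.0, -0.4]
grip_width: 0.0856
gripper_force: 0.0
```

```bash
python3 d.py .5602 -.149 .24 166.8
```

```text
t 7.48 tcp [ 0.5549 -0.1547  0.257 ] yang 18.7 z [-0.0008 -0.0017 -1.    ] F [-0.4889  0.0142 -0.3816] w 0.08559571852622148 0.0
shift [0.0037 0.0069 0.017 ] spin 0.5567133074874816 joints [-0.2206  0.276   0.4764  1.7512 -0.1355  1.1476  0.6225]
```

>>> {"method": "play_rows", "body": {"targets": "-1 0.004 0.006 0.017 0.557;-1 0.004 0.006 0.017 0.557;-1 0.004 0.006 0.017 0.557;-1 0.004 0.006 0.017 0.557;-1 0.004 0.006 0.017 0.557;-1 0.004 0.006 0.017 0.557;-1 0.004 0.006 0.017 0.557"}}

```text
clock: 8.07
tcp_pos: [0.5612, -0.1431, 0.2397]
orientation: [-2.445, -1.971, 0.001]
contact_force: [-0.4, -0.6, 0.9]
grip_width: 0.0853
gripper_force: 0.0
```

```bash
python3 d.py .5602 -.149 .115 166.8
python3 - <<'E'
from h import *
c=r.camera_info("wrist");im=r.grab_frame("wrist")[:,:,::-1].copy()
ex=np.array([.228,.974]);ey=np.array([-.974,.228]);h=np.array([.586,-.039])
for x,y,z in((-.127,-.04,.118),(-.127,.04,.118),(-.113,0,.116)):
    q=h+x*ex+y*ey;p=proj(c,[q[0],q[1],z])[0];print(p);cv2.circle(im,(int(p[0]),int(p[1])),4,(0,0,255),1)
cv2.imwrite("pics/w4.png",im);print(c)
o=r.get_obs();print(proj(c,o["tcp_pos"]),proj(c,[o["tcp_pos"][0],o["tcp_pos"][1],.116]))
E
```

```text
t 8.07 tcp [ 0.5612 -0.1431  0.2397] yang -12.25 z [-0.0008 -0.     -1.    ] F [-0.3571 -0.6284  0.9369] w 0.08534164870243184 0.0
shift [-0.006   0.0004  0.1247] spin 0.016564923465163476 joints [-0.3069  0.3082  0.5668  1.77   -0.182   1.1167  0.1052]
[295.5704 192.099 ]
[211.9358 190.813 ]
[254.0145 176.788 ]
{'fov_y': 60.678963470060694, 'cx': 253.22427200692988, 'cy': 188.95666454402564, 'position': array([ 0.5776, -0.0669,  0.4162]), 'rotation': array([ 2.8171, -0.3025, -0.0486])}
[[253.8753 224.0089]] [[253.7491 170.6564]]
```

View pics/w4.png

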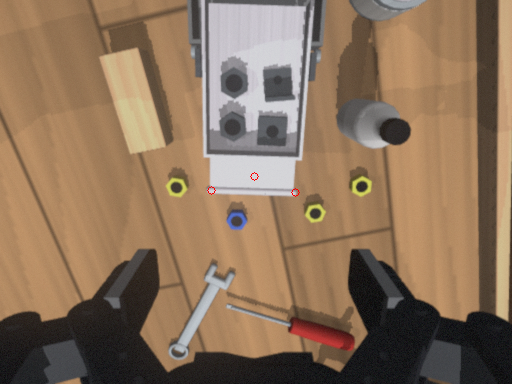

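The wrist view shows the lip's outer edge from (210,194) to (296,193), with the predicted points on it and centred at column 253.5. The finger tips show at row 250, so the real tips sit about 30 mm behind the nominal TCP, which also explains the missed first grip. I'll refine the lip edge angle and centre numerically.

Run:
```python
from h import *
im=cv2.imread("pics/w4.png");c=r.camera_info("wrist");hsv=cv2.cvtColor(im,cv2.COLOR_BGR2HSV)
m=((hsv[...,1]<45)&(hsv[...,2]>150)).astype(np.uint8)
us=np.arange(218,290);bot=np.array([np.max(np.nonzero(m[150:205,u])[0])+150 for u in us]);k=np.polyfit(us,bot,1);print("edge",k,bot[::8])
p=cast(c,[[218,np.polyval(k,218)],[290,np.polyval(k,290)]],.114);d=p[1]-p[0];print(p,"angle",np.degrees(np.arctan2(d[1],d[0]))%180)
for v in(165,172,178,184,190):
    x=np.nonzero(m[v,190:320])[0]+190;q=cast(c,[[x.min()-.5,v],[x.max()+.5,v]],.115);print(v,x.min(),x.max(),(x.min()+x.max())/2,np.linalg.norm(q[1]-q[0]),q.mean(0))
```

```text
edge [  0.0311 186.3216] [193 193 194 194 194 194 195 195 195]
[[ 0.5225 -0.1583]
 [ 0.5905 -0.1754]] angle 165.8704864495664
165 210 294 252.0 0.08010623222229142 [ 0.5609 -0.1377]
172 210 294 252.0 0.08064430449408799 [ 0.5594 -0.1444]
178 210 293 251.5 0.08015722368358796 [ 0.5577 -0.1501]
184 210 293 251.5 0.08062409912274786 [ 0.5564 -0.1559]
190 208 293 250.5 0.08302768666188763 [ 0.5542 -0.1616]
```

>>> {"method": "play_rows", "body": {"targets": "-1 -0.008 -0.002 0.03 0.024;-1 -0.008 -0.002 0.07 0.024;-1 -0.008 -0.002 0.1 0.024;-1 -0.008 -0.002 0.115 0.024;-1 -0.008 -0.002 0.12 0.024;-1 -0.008 -0.002 0.12 0.024;-1 -0.008 -0.002 0.12 0.024"}}

```text
clock: 8.7
tcp_pos: [0.5585, -0.151, 0.1211]
orientation: [2.47, 1.94, 0.001]
contact_force: [0.7, 0.5, 0.6]
grip_width: 0.0853
gripper_force: 0.0
```

```bash
python3 d.py .5578 -.151 .056 166.4
python3 - <<'E'
from h import *
c=r.camera_info("wrist");im=r.grab_frame("wrist")[:,:,::-1].copy();cv2.imwrite("pics/w5.png",im)
o=r.get_obs();print([proj(c,o["tcp_pos"]+[0,0,z-o["tcp_pos"][2]])[0] for z in(.114,.15)])
m=cv2.cvtColor(im,cv2.COLOR_BGR2HSV);m=((m[...,1]<45)&(m[...,2]>150)).astype(np.uint8)
for v in range(150,270,10):
    x=np.nonzero(m[v,190:320])[0]+190
    if len(x):q=cast(c,[[x.min()-.5,v],[x.max()+.5,v]],.115);print(v,x.min(),x.max(),(x.min()+x.max())/2,np.linalg.norm(q[1]-q[0]),q.mean(0))
E
```

```text
t 8.7 tcp [ 0.5585 -0.151   0.1211] yang -13.72 z [ 0.0011 -0.0003 -1.    ] F [0.7406 0.5392 0.5703] w 0.08531041153166745 0.0
shift [-0.0002 -0.0007  0.0651] spin -0.002128065351794113 joints [-0.2438  0.4422  0.5208  1.892  -0.2803  0.8784  0.1765]
[array([254.3544, 218.9819]), array([254.6729, 247.1468])]
150 245 257 251.0 0.007319125585170481 [ 0.5671 -0.1093]
160 213 257 235.0 0.025572728592319984 [ 0.5569 -0.1127]
190 190 319 254.5 0.07605039220160502 [ 0.5634 -0.1328]
200 190 319 254.5 0.0767999226705821 [ 0.562  -0.1388]
210 190 319 254.5 0.07756437463025047 [ 0.5605 -0.145 ]
220 190 318 254.0 0.07774125543175636 [ 0.5587 -0.1512]
230 190 318 254.0 0.07853079233801391 [ 0.5571 -0.1576]
240 190 319 254.5 0.07995185245433153 [ 0.5558 -0.1642]
```

View pics/w5.png

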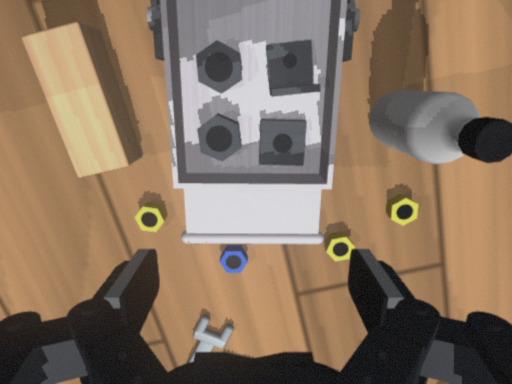

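The lip spans columns ~184–321, centre about 252.5, against the TCP column of 254.4: about 1 mm to the left. I'll take the exact edges numerically.

Run:
```python
from h import *
c=r.camera_info("wrist");im=cv2.imread("pics/w5.png")
g=cv2.cvtColor(im,6).astype(float);s=cv2.cvtColor(im,cv2.COLOR_BGR2HSV)[...,1]
o=r.get_obs();M=R.from_rotvec(o["orientation"]).as_matrix()
for v in(200,210,220,228,238):
    row=s[v];x=[u for u in range(170,335) if row[u]<45];q=cast(c,[[x[0]-.5,v],[x[-1]+.5,v]],.116 if v<232 else .116);
    e=[M.T@(np.r_[t,.116]-o["tcp_pos"]) for t in q];print(v,x[0],x[-1],e[0][:2],e[1][:2],(e[0]+e[1])[1]/2)
# finger inner edges (tips) at row ~255
print([u for u in range(120,400) if g[262,u]<70][::6])
```

```text
200 185 320 [ 0.0128 -0.0407] [0.0127 0.0394] -0.0006615471564653738
210 185 319 [ 0.0065 -0.0411] [0.0064 0.0392] -0.000964658850067291
220 186 318 [ 0.     -0.0409] [-0.     0.039] -0.0009736121290640359
228 186 318 [-0.0052 -0.0413] [-0.0053  0.0393] -0.0009804119376230491
238 181 323 [-0.0119 -0.0448] [-0.012   0.0428] -0.0009857841447313345
[123, 140, 146, 152, 351, 357, 363, 371, 378]
```

The roll is about 85 mm wide and the flange about 80 mm, with roughly 29 mm between the end wall and the roll. The 22 mm fingers fit there if I shift +6 mm in tool x and -1 mm in tool y. I'll descend gently beside the flange.

>>> {"method": "play_rows", "body": {"targets": "-1 0.006 -0.001 0 0;-1 0.006 -0.001 0.01 0;-1 0.006 -0.001 0.02 0;-1 0.006 -0.001 0.028 0;-1 0.006 -0.001 0.035 0;-1 0.006 -0.001 0.041 0;-1 0.006 -0.001 0.046 0;-1 0.006 -0.001 0.05 0"}}

```text
clock: 9.42
tcp_pos: [0.558, -0.1446, 0.0694]
orientation: [-2.471, -1.939, 0.001]
contact_force: [-0.3, -0.6, -0.0]
grip_width: 0.0852
gripper_force: 0.0
```

```bash
python3 d.py .5588 -.1452 .056 166.4
python3 - <<'E'
from h import *
c=r.camera_info("wrist");im=r.grab_frame("wrist")[:,:,::-1].copy();cv2.imwrite("pics/w6.png",im)
s=cv2.cvtColor(im,cv2.COLOR_BGR2HSV)[...,1]
o=r.get_obs();M=R.from_rotvec(o["orientation"]).as_matrix()
for v in range(190,290,10):
    x=[u for u in range(130,380) if s[v][u]<45 and im[v,u].min()>120]
    if x:
        e=[M.T@(np.r_[t,.116]-o["tcp_pos"]) for t in cast(c,[[x[0]-.5,v],[x[-1]+.5,v]],.116)];print(v,x[0],x[-1],e[0][:2],e[1][:2])
E
```

```text
t 9.42 tcp [ 0.558  -0.1446  0.0694] yang -13.76 z [-0.0008 -0.     -1.    ] F [-0.3293 -0.55   -0.0068] w 0.0852266042468159 0.0
shift [-0.0003  0.0009  0.0134] spin -0.00287701657502255 joints [-0.2218  0.5108  0.4825  1.9294 -0.3283  0.7796  0.2044]
190 147 366 [ 0.0358 -0.0444] [0.0358 0.0472]
200 148 365 [ 0.0314 -0.0444] [0.0314 0.0472]
210 149 364 [ 0.0269 -0.0444] [0.0269 0.0473]
220 150 363 [ 0.0223 -0.0444] [0.0223 0.0473]
230 151 362 [ 0.0176 -0.0444] [0.0176 0.0474]
240 165 347 [ 0.0128 -0.0388] [0.0128 0.0413]
250 166 346 [ 0.0079 -0.0387] [0.0079 0.0413]
260 167 345 [ 0.0029 -0.0387] [0.003  0.0413]
270 168 344 [-0.0022 -0.0387] [-0.0021  0.0413]
280 169 343 [-0.0074 -0.0386] [-0.0073  0.0412]
```

>>> {"method": "play_rows", "body": {"targets": "-1 0 0.001 0 0;-1 0 0.001 0.004 0;-1 0 0.001 0.008 0;-1 0 0.001 0.012 0;-1 0 0.001 0.016 0;-1 0 0.001 0.016 0"}}

```text
clock: 9.97
tcp_pos: [0.5586, -0.1445, 0.0533]
orientation: [-2.47, -1.939, 0.001]
contact_force: [0.0, 0.6, -0.7]
grip_width: 0.0851
gripper_force: 0.0
```

```bash
python3 d.py .5588 -.1452 .052 166.4
python3 - <<'E'
from h import *
c=r.camera_info("wrist");im=r.grab_frame("wrist")[:,:,::-1].copy();cv2.imwrite("pics/w7.png",im)
s=cv2.cvtColor(im,cv2.COLOR_BGR2HSV)[...,1]
o=r.get_obs();M=R.from_rotvec(o["orientation"]).as_matrix()
for v in range(200,350,15):
    x=[u for u in range(130,380) if s[v][u]<45 and im[v,u].min()>120]
    if x:
        e=[M.T@(np.r_[t,.116]-o["tcp_pos"]) for t in cast(c,[[x[0]-.5,v],[x[-1]+.5,v]],.116)];print(v,x[0],x[-1],e[0][:2],e[1][:2])
# dark finger extents
for v in(255,265,275,290,310): print(v,[im[v,u].astype(int).sum()//3 for u in list(range(140,176,4))+list(range(336,372,4))])
E
```

```text
t 9.97 tcp [ 0.5586 -0.1445  0.0533] yang -13.75 z [-0.0014  0.0003 -1.    ] F [ 0.0494  0.6239 -0.7343] w 0.08509401638683389 0.0
shift [-0.0006  0.0003  0.0013] spin -0.0025528204068685123 joints [-0.2101  0.5351  0.4684  1.9357 -0.3441  0.7508  0.2171]
200 132 379 [ 0.0372 -0.0453] [0.0373 0.0461]
215 133 378 [ 0.0313 -0.0456] [0.0313 0.0464]
230 134 376 [ 0.0251 -0.0459] [0.0252 0.0463]
245 137 374 [ 0.0188 -0.0454] [0.0189 0.0463]
260 153 357 [ 0.0123 -0.0399] [0.0123 0.0404]
275 154 355 [ 0.0055 -0.0401] [0.0056 0.0402]
290 156 353 [-0.0014 -0.04  ] [-0.0013  0.0401]
305 158 351 [-0.0086 -0.0398] [-0.0085  0.0399]
320 151 357 [-0.016  -0.0434] [-0.0159  0.0431]
255 [np.int64(122), np.int64(143), np.int64(172), np.int64(205), np.int64(226), np.int64(228), np.int64(229), np.int64(229), np.int64(229), np.int64(233), np.int64(231), np.int64(232), np.int64(232), np.int64(230), np.int64(173), np.int64(144), np.int64(145), np.int64(148)]
265 [np.int64(54), np.int64(51), np.int64(57), np.int64(72), np.int64(230), np.int64(230), np.int64(230), np.int64(230), np.int64(231), np.int64(232)
[... 221 characters left out ...]
8), np.int64(229), np.int64(230), np.int64(232), np.int64(232), np.int64(233), np.int64(233), np.int64(232), np.int64(93), np.int64(30), np.int64(20), np.int64(20)]
290 [np.int64(50), np.int64(53), np.int64(59), np.int64(60), np.int64(177), np.int64(229), np.int64(229), np.int64(230), np.int64(230), np.int64(233), np.int64(232), np.int64(232), np.int64(232), np.int64(231), np.int64(31), np.int64(26), np.int64(30), np.int64(17)]
310 [np.int64(46), np.int64(48), np.int64(59), np.int64(152), np.int64(153), np.int64(230), np.int64(231), np.int64(230), np.int64(230), np.int64(232), np.int64(232), np.int64(232), np.int64(231), np.int64(158), np.int64(173), np.int64(26), np.int64(20), np.int64(21)]
```

Centred to within 0.5 mm. I'll go 5 mm deeper, then close on the flange sides.

>>> {"method": "play_rows", "body": {"targets": "-1 0 0 0.003 0;-1 0 0 0.005 0;1 0 0 0.005 0;1 0 0 0.005 0;1 0 0 0.005 0;1 0 0 0.005 0", "squeeze": 60}}

```text
clock: 10.52
tcp_pos: [0.5594, -0.1448, 0.0496]
orientation: [2.471, 1.939, 0.001]
contact_force: [-2.4, 1.2, 4.9]
grip_width: 0.0783
gripper_force: 70.6
```

```bash
python3 d.py .5588 -.1452 .048 166.4
```

```text
t 10.52 tcp [ 0.5594 -0.1448  0.0496] yang -13.75 z [ 0.0004  0.0002 -1.    ] F [-2.403   1.1551  4.9039] w 0.07825606947384055 70.61850428581238
shift [-0.0006 -0.0005  0.0016] spin -0.002681128475177471 joints [-0.2068  0.5407  0.4648  1.937  -0.3486  0.7424  0.2207]
```

Held at 78 mm. I'll follow the hinge arc up to 0.4 rad first.

>>> {"method": "play_rows", "body": {"targets": "1 0.0014 0 -0.0055 0;1 0.003 0 -0.011 0;1 0.005 0 -0.016 0;1 0.007 0 -0.021 0;1 0.0095 0 -0.026 0;1 0.012 0 -0.031 0;1 0.015 0 -0.036 0;1 0.018 0 -0.0405 0"}}

```text
clock: 11.18
tcp_pos: [0.563, -0.1302, 0.09]
orientation: [2.471, 1.935, -0.004]
contact_force: [4.0, -7.7, -11.6]
grip_width: 0.078
gripper_force: 90.9
```

```bash
python3 d.py .5588 -.1452 .048 166.4
python3 - <<'E'
from h import *
for n in("side","top","wrist"): cv2.imwrite(f"pics/{n}_t4.png",r.grab_frame(n)[:,:,::-1])
# tray wall-top (mouth end / lip) in side view: compare white mask rows
c=r.camera_info("side");ex=np.array([.235,.972]);ey=np.array([-.972,.235]);h=np.array([.586,-.039])
im=cv2.imread("pics/side_t4.png");hs=cv2.cvtColor(im,cv2.COLOR_BGR2HSV);m=((hs[...,1]<45)&(hs[...,2]>180)).astype(np.uint8)
for n,I in(("0",cv2.imread("pics/side0.png")),("4",im)):
    hs=cv2.cvtColor(I,cv2.COLOR_BGR2HSV);m=((hs[...,1]<45)&(hs[...,2]>180)).astype(np.uint8)
    t=biggest(m,(215,150,332,260));print(n,cv2.boundingRect(t),cv2.contourArea(t),t[:,0][t[:,0,0].argmin()],t[:,0][t[:,0,1].argmax()])
def pt(x,y,z,th):
    X=x*np.cos(th)+z*np.sin(th);Z=-x*np.sin(th)+z*np.cos(th);q=h+X*ex+y*ey;return proj(c,[q[0],q[1],Z+.09])[0]
for th in(0,.2,.4): print(th,"mouth near/far wall top",pt(.038,.046,.028,th),"mouth floor near",pt(.038,.046,.0,th),"lip",pt(-.127,.04,.024,th))
E
```

```text
t 11.18 tcp [ 0.563  -0.1302  0.09  ] yang -13.87 z [-0.0003 -0.0039 -1.    ] F [  4.0294  -7.6648 -11.6035] w 0.07803964921848622 90.87748504243791
shift [-0.0154 -0.0005  0.0421] spin -0.0047879386972658694 joints [-0.2655  0.4837  0.5012  1.9151 -0.3057  0.818   0.1563]
0 (223, 169, 108, 72) 2710.5 [223 183] [265 240]
4 (272, 179, 54, 28) 475.5 [272 197] [274 206]
0 mouth near/far wall top [221.4463 181.0854] mouth floor near [221.806  195.4705] lip [281.8617 237.6752]
0.2 mouth near/far wall top [220.1458 183.9158] mouth floor near [222.1194 199.48  ] lip [279.7293 220.6929]
0.4 mouth near/far wall top [219.3732 187.5882] mouth floor near [222.8544 203.7504] lip [275.5368 202.6929]
```

Side view numbers agree with about 0.4 rad (lip row 237→204), grip firm. Continuing up.

>>> {"method": "play_rows", "body": {"targets": "1 0.0034 0 -0.0044 0;1 0.0069 0 -0.0087 0;1 0.0107 0 -0.0128 0;1 0.0146 0 -0.0168 0;1 0.0188 0 -0.0205 0;1 0.0231 0 -0.024 0;1 0.0277 0 -0.0273 0;1 0.0323 0 -0.0303 0"}}

```text
clock: 12.0
tcp_pos: [0.569, -0.1062, 0.1209]
orientation: [2.472, 1.926, -0.013]
contact_force: [1.3, -24.6, -10.6]
grip_width: 0.0775
gripper_force: 180.7
```

```bash
python3 d.py .5588 -.1452 .048 166.4
python3 - <<'E'
from h import *
for n in("side","top","wrist"): cv2.imwrite(f"pics/{n}_t8.png",r.grab_frame(n)[:,:,::-1])
E
```

```text
t 12.0 tcp [ 0.569  -0.1062  0.1209] yang -14.15 z [-0.0015 -0.0118 -0.9999] F [  1.344  -24.568  -10.6462] w 0.0774827967042689 180.67632262129337
shift [-0.0395 -0.0005  0.0734] spin -0.009674921802054462 joints [-0.3343  0.4442  0.5262  1.8913 -0.2687  0.8776  0.0757]
```

```bash
cat > chk.py <<'E'
from h import *
import sys
ex=np.array([.235,.972]);ey=np.array([-.972,.235]);h=np.array([.586,-.039]);c=r.camera_info("top")
def poly(P,th=0):
    out=[]
    for x,y,z in P:
        X=x*np.cos(th)+z*np.sin(th);Z=-x*np.sin(th)+z*np.cos(th);q=h+X*ex+y*ey;out.append(proj(c,[q[0],q[1],Z+.09])[0])
    return np.array(out).astype(int)
def blobs(I,P):
    g=cv2.cvtColor(I,6);k=np.zeros_like(g);cv2.fillConvexPoly(k,P,1)
    m=((g<75)&(k>0)).astype(np.uint8);n,_,s,ce=cv2.connectedComponentsWithStats(m)
    return [(int(s[i,4]),ce[i].round(0).tolist()) for i in range(1,n) if s[i,4]>8],[int(np.percentile(g[k>0],q)) for q in(2,10,50,90)]
for f,th in zip(sys.argv[1::2],map(float,sys.argv[2::2])):
    I=cv2.imread(f"pics/{f}.png")
    fl=poly([(-.085,-.04,0),(.036,-.04,0),(.036,.04,0),(-.085,.04,0)],th)
    bi=poly([(.045,-.06,-.085),(.138,-.06,-.085),(.138,.06,-.085),(.045,.06,-.085)])
    print(f,"tray",fl.tolist(),blobs(I,fl));print("   bin",bi.tolist(),blobs(I,bi))
E
python3 chk.py top0 0 top2 0 top_t4 .4 top_t8 .77
```

```text
top0 tray [[312, 177], [251, 163], [241, 203], [303, 218]] ([(113, [283.0, 180.0]), (79, [306.0, 187.0]), (57, [277.0, 199.0]), (55, [298.0, 205.0])], [35, 66, 230, 237])
   bin [[250, 162], [209, 153], [195, 206], [237, 216]] ([(93, [226.0, 203.0])], [61, 85, 99, 158])
top2 tray [[312, 177], [251, 163], [241, 203], [303, 218]] ([(106, [283.0, 180.0]), (73, [306.0, 187.0]), (55, [277.0, 199.0]), (52, [298.0, 205.0])], [38, 72, 240, 245])
   bin [[250, 162], [209, 153], [195, 206], [237, 216]] ([(13, [207.0, 165.0]), (25, [218.0, 168.0]), (109, [209.0, 177.0])], [32, 91, 95, 146])
top_t4 tray [[311, 173], [252, 165], [243, 204], [301, 215]] ([(167, [280.0, 178.0]), (299, [293.0, 191.0]), (152, [274.0, 198.0])], [37, 64, 153, 176])
   bin [[250, 162], [209, 153], [195, 206], [237, 216]] ([], [95, 97, 100, 151])
top_t8 tray [[303, 168], [256, 167], [247, 206], [293, 211]] ([(307, [259.0, 185.0])], [56, 70, 97, 128])
   bin [[250, 162], [209, 153], [195, 206], [237, 216]] ([], [93, 94, 97, 146])
```

Run:
```python
from h import *
g=cv2.cvtColor(r.grab_frame("top")[:,:,::-1].copy(),6)
for v in range(156,224,3): print(v," ".join("%2d"%(g[v,u]//10) for u in range(216,318,3)))
```

```text
156  9  9  9  9 11  6  4  4  4  4  4  4 10 12 14 15 15 15  9  6  7  8  8  8  9  9 10 11 11 11 12 13 13 13
159  9  9  9  9  9  9 14 14 13  7  6  6  5  5  5  4  5 13  6  7  7  8  8  9  9  9 10 11 11 11 12 13 13 13
162 14 13  9  9  9 15 14 13 13 14 14  9  9  9 10 10 10  8  6  7  8  8  8  9  9  9 10 11 11 11 12 13 13 13
165 13  9  9  9  9  9  9  9  9  9 12  5  8  9 10 10 10  6  7  8  8  8  9  9  9 10 11 11 11 12 13 13 13 13
168  9  9  9  9  9  9  9  9  9 14  9  4  5  5 15 14 14  6  7  8  8  8  8  9 10 10 11 11 11 12 13 13 13 13
171  9  9  9  9  9  9  9  9  9  9  9  6  4  9 11  6  8  6  7  8  8  8  9  9 10 10 11 11 11 13 12 13 13 14
174  9  9  9  9  9  9  9  9  9  9  5  5  7  8  7  6  6  7  7  8  8  8  9  9 10 11 11 11 12 12 13 13 14 14
177  9  9  9  9  9  9 10  9  9  9  5  2  5  8  6  1  6  7  8  8  8  9  9 10 10 11 11 11 13 12 13 13 14 14
180  9 14 14 12  9  9  9  9  9  9  6  6  6 11  6  6  7  8  8  8  8  9  9 10 10 11 11 11 12 13 13 13 14 14
183  9 14 14 14  9  9  9  9  9  9  7  6 14 12  6  7  7  8  8  8  9  9 10 10 11 11 11 12 13 12 13 14 14 14
186 11 14 14 14 13  9  9  9  9  9  9  9 
[... 637 characters left out ...]
6  7  7  8  8  8  9  9 10 10 11 11 11 12 13 12 13 13 14 14 14 15
207  9  9  9  9  9  9  9  9  9  7  8  6  7  7  7  8  8  9  9  9 10 11 11 11 12 12 12 13 13 14 14 14 14 15
210  9  9  9  9  9  9  9  9  9  9  9  6  7  7  7  8  8  9  9 10 10 11 11 11 12 12 13 13 13 14 14 14 15 15
213  9 12 14  9  9  9  9  9  9  9  6  6  7  8  8  8  8  9  9 10 10 11 11 11 12 13 12 13 13 14 14 14 14 15
216 11  5  7  8  9 12 15  9  9  9  6  7  7  7  8  8  9  9  9 10 10 11 11 11 12 12 13 13 13 14 14 14 15 15
219 17 17 17 13  8  5  5 13 14  9  6  7  7  7  8  8  9  9 10 10 11 11 11 11 13 13 13 13 14 14 14 14 15 15
222 16 17 15 15 15 13 13 16 11  6  7  7  8  8  8  8  9  9 10 10 11 11 11 12 13 12 13 13 14 14 14 14 15 15
```

>>> {"method": "play_rows", "body": {"targets": "1 0 0 0 0;1 0 0 0 0;1 0 0 0 0", "squeeze": 35}}

```text
clock: 12.45
tcp_pos: [0.569, -0.1061, 0.1208]
orientation: [2.475, 1.923, -0.012]
contact_force: [-0.8, -20.2, -2.1]
grip_width: 0.0774
gripper_force: 173.6
```

```bash
python3 d.py .5588 -.1452 .048 166.4
python3 - <<'E'
from h import *
I=r.grab_frame("wrist")[:,:,::-1].copy();cv2.imwrite("pics/wrist_t8b.png",I);g=cv2.cvtColor(I,6)
for v in range(0,384,12): print("%3d"%v," ".join("%2d"%(g[v,u]//10) for u in range(100,420,10)))
E
```

```text
t 12.45 tcp [ 0.569  -0.1061  0.1208] yang -14.31 z [-0.0013 -0.0104 -0.9999] F [ -0.8137 -20.2345  -2.0598] w 0.07740908075732221 173.63130329176784
shift [-0.0397 -0.0003  0.0732] spin -0.012329044535480223 joints [-0.3336  0.4443  0.5263  1.8914 -0.2707  0.8777  0.0752]
  0 14 14 14 14 14  8  5 12  8  8  8  8  6  6  8  8  8  8  4  8  8  8  8 12  4 12 14 14  7  9 10 10
 12 15 14 14 14 14  8  6 10  8  8  8  8  3  3  6  8  8  8  8  9  8  9  9 12  4 12 14 14 13 11 11 11
 24 15 15 14 14 14 12  5  6 11  8  8  8  6  4  6  6  6  6  9  8  9  8 12 13  4 12 13 14 13 10 13 13
 36 14 13 10  9 11 13  6  8  8  8  9  9  8  7  9  5  6  6  6  9  8  8  8 13  5 13 13 14 14  9  9  7
 48 12 15 14 14 14 14  5 12  8 10 10 10 10 11 11 11 10 10 11 12 13 12  8  9  5 13 13 14 13  9  8  9
 60  9 14 15 14 14 14  6 13  8 13 12 12 13 12 12 13 13 14 14 14 14 14 12  8  5 13 13 14 13  8  8 11
 72  9 14 15 15 14 14 11 13  8 13 13 13 13 13 14 14 14 14 14 13 14 14 14  7  6 13 13 14  9  9  8  8
 84  9  9 15 15 15 14 14 11  8 13 13 13 13 14 14 14 14 14 14 14 14 14 14  7 14 14 13  9  9  8  8  8
 96  8  9 15 15 15 14 11  
[... 1673 characters left out ...]

300  4  4  3 11  4  4 14 13 14 13 14 14 13 15 13 13 15 13 15 13 13 15 13 15 14  5  2  4  3  3  2  2
312  3  4  3  3  4  4 13 13 13 14 15 14 14 14 13 15 13 14 14 14 14 14 14 15 14 13  1  2  2  1  2  1
324  3  3  3  3  4  4 13 14 14 14 14 14 14 14 13 14 15 14 15 15 15 14 15 15 15 15  1  2  2  2  2  2
336  3  3  3  3  3  4 22 21 21 21 21 21 21 21 20 21 21 21 20 20 19 19 19 19 19 18  2  2  2  2  1  1
348  3  3  2  3  3  4  4 15 15 15 15  7 15 16 16 15 17 16 16 16 11 13 14 15 14  3  3  3  2  2  2  5
360  5  3  2  3  3  3  3 14 15 15  4  4  4  3  4  3  3  2  3  3  1  3 12 14  2  2  2  1  2  1  2  6
372  3  3  2  2  3  3  3  3  3  3  3  4  3  3  3  3  2  2  3  2  3  2  3  2  2  1  3  2  2  3  3 10
```

The tray floor is uniformly clear from row 50 to 228 and the dark parts lie beyond its mouth edge on the grey bin floor, so the tray is empty. I'll lower it along the same arc.

>>> {"method": "play_rows", "body": {"targets": "1 -0.0046 0 0.003 0;1 -0.0092 0 0.0063 0;1 -0.0135 0 0.0098 0;1 -0.0177 0 0.0135 0;1 -0.0216 0 0.0175 0;1 -0.0254 0 0.0216 0;1 -0.0289 0 0.0259 0;1 -0.0323 0 0.0303 0", "squeeze": 60}}

```text
clock: 13.17
tcp_pos: [0.563, -0.1308, 0.0922]
orientation: [2.474, 1.933, -0.0]
contact_force: [-5.8, -6.6, 12.4]
grip_width: 0.0768
gripper_force: 97.9
```

```bash
python3 d.py .5594 -.1448 .0496 166.4;python3 - <<'E'
from h import *
im=r.grab_frame("side")[:,:,::-1].copy();cv2.imwrite("pics/side_d4.png",im);b=cv2.imread("pics/side_t4.png")
for I in(b,im):
    hs=cv2.cvtColor(I,cv2.COLOR_BGR2HSV);m=((hs[...,1]<45)&(hs[...,2]>180)).astype(np.uint8);t=biggest(m,(215,150,332,260));print(cv2.boundingRect(t),cv2.contourArea(t))
g=cv2.cvtColor(r.grab_frame("top")[:,:,::-1].copy(),6)
for v in range(150,216,4): print(v," ".join("%2d"%(g[v,u]//10) for u in range(200,310,4)))
E
```

```text
t 13.17 tcp [ 0.563  -0.1308  0.0922] yang -13.99 z [ 0.0011 -0.0015 -1.    ] F [-5.846  -6.6485 12.3565] w 0.07682612041653111 97.93811559677124
shift [-0.0144 -0.0001  0.0426] spin -0.0067570802593742135 joints [-0.2646  0.4805  0.5031  1.914  -0.3074  0.8218  0.1578]
(272, 179, 54, 28) 475.5
(272, 179, 54, 30) 518.0
150 15  8  6  4  3  4  6 12 15 16 17 17 16 16 16 16 16 16 16 10 10 10 10 10 10  8  1  8
154 16  8 16 16 15 10  5  4  3  4  4 10 14 15 15 15 15 15 15 15 15 15 15 12  9  9  6 11
158 10  8 16 16 15 15  9 10 13  9  6  4 11 11  6  6 13 14 12 16 17 17 17 17 17 16  6 10
162  7 14 16 16 13 15 12 10  9  9  9  9  9  8  7  9 16 15 15 13 11 14 16 16 17 12  7  6
166  4 16 16 16 15 15 10  5  9  9  9  9 10 15 15 17 19 19 13 10  9  9 10 13 15 13  7  7
170  4 10 10 11  9  5  5  5  5  9 10  9  9 15 15 17 17 17 18 17 17 17 17 17 15  9  6  7
174  5 10 10 11  9  9  5  4  5  9  9 10  9 15 15 17 17 17 17 17 17 17 17 20 17  6  7  7
178 10 10 11 11  9  9  6  5  5  5  9 10 10 15 15 17 17 17 17 17 17 17 20 23 17  6  7  8
182 10 11 11 11  9  9 10  5  9  9  8  6 15 15 15 17 17 17 18 17 23 23 23 21  7  7  7  8
186 10 10 10 11  9  7  9 10  9  9  6  6 16 15 15 17 17 17 17 17 23 23 23 18  6  7  7  8
190 10 10 11 10  6  6  6  9  9  6  7  6 15 15 15 15 17 17 17 17 23 23 23  7  6  7  8  8
194 10 11 11 10  8  6  6  8  6  1  6  8 15 15 15 15 17 17 17 17 22 22 23  6  6  7  8  8
198  9  9  9  9 10  7  7  9  6  3  6 15 15 16 15 15 17 17 17 19 23 23 17  6  7  7  8  8
202 15 10  9  9  9  9  9 10  9  9  9 15 15 15 15 15 15 16 16 21 22 23  8  6  7  8  8  9
206 15 15 15 15 10  9 10  9  9  9  8 15 19 15 15 15 15 15 15 15 16 21  6  7  7  8  8  8
210 13 16 15 10  9  9  9 10 10  9  9  9 10  9  6  8 13 18 19 16 16 20  6  7  7  8  8  9
214 18 17  8  7 13 15  9  9  9 10  9  9  9 10 10  9 11  7  7  8  9  5  7  7  8  8  9  9
```

>>> {"method": "play_rows", "body": {"targets": "1 -0.003 0 0.0045 0;1 -0.006 0 0.0095 0;1 -0.0085 0 0.0145 0;1 -0.011 0 0.0195 0;1 -0.013 0 0.0243 0;1 -0.0145 0 0.0285 0;1 -0.0158 0 0.032 0;1 -0.0166 0 0.0345 0"}}

```text
clock: 13.93
tcp_pos: [0.559, -0.1465, 0.0569]
orientation: [2.474, 1.933, -0.001]
contact_force: [-5.0, -7.7, 6.8]
grip_width: 0.0773
gripper_force: 95.4
```

```bash
python3 d.py .5594 -.1448 .0496 166.4;python3 - <<'E'
from h import *
for I in(cv2.imread("pics/side0.png"),r.grab_frame("side")[:,:,::-1].copy()):
    hs=cv2.cvtColor(I,cv2.COLOR_BGR2HSV);m=((hs[...,1]<45)&(hs[...,2]>150)).astype(np.uint8)
    print([(u,np.nonzero(m[200:250,u])[0].max()+200) for u in(262,268,274,280,286,300,310)])
E
```

```text
t 13.93 tcp [ 0.559  -0.1465  0.0569] yang -13.98 z [ 0.0005 -0.0017 -1.    ] F [-4.9696 -7.6991  6.8176] w 0.07729008719050913 95.40175795555115
shift [ 0.0018 -0.      0.0073] spin -0.0067115036843674 joints [-0.2129  0.5307  0.4749  1.9341 -0.3419  0.7553  0.2138]
[(262, np.int64(223)), (268, np.int64(239)), (274, np.int64(230)), (280, np.int64(239)), (286, np.int64(239)), (300, np.int64(233)), (310, np.int64(230))]Traceback (most recent call last):
  File "<stdin>", line 4, in <module>
    return umr_maximum(a, axis, None, out, keepdims, initial, where)
ValueError: zero-size array to reduction operation maximum which has no identity
```

>>> {"method": "play_rows", "body": {"targets": "1 0.0002 0 0.0012 0;1 0.0004 0 0.0024 0;1 0.0006 0 0.0036 0;1 0.0008 0 0.0048 0;1 0.001 0 0.006 0;1 0.001 0 0.007 0;1 0.001 0 0.007 0"}}

```text
clock: 14.57
tcp_pos: [0.5589, -0.1475, 0.0525]
orientation: [2.474, 1.932, -0.002]
contact_force: [-13.9, -8.2, 31.5]
grip_width: 0.0773
gripper_force: 97.4
```

```bash
cat > lip.py <<'E'
from h import *
c=r.camera_info("side");I=r.grab_frame("side")[:,:,::-1].copy();A=cv2.imread("pics/side0.png")
# template: near mouth corner & lip patch shift vs. start picture
for n,(x0,y0,x1,y1) in {"lipmid":(292,215,325,240),"mouth":(219,178,240,205)}.items():
    T=A[y0:y1,x0:x1];S=I[y0-16:y1+16,x0-16:x1+16];m=cv2.matchTemplate(S,T,cv2.TM_CCOEFF_NORMED);_,v,_,l=cv2.minMaxLoc(m);print(n,"shift",l[0]-16,l[1]-16,round(v,3))
E
python3 d.py .5594 -.1448 .0496 166.4; python3 lip.py
```

```text
t 14.57 tcp [ 0.5589 -0.1475  0.0525] yang -14.01 z [ 0.0007 -0.0026 -1.    ] F [-13.8749  -8.1644  31.452 ] w 0.07734093155269123 97.42831349372864
shift [ 0.0028 -0.0002  0.0029] spin -0.007181018159331457 joints [-0.2092  0.5372  0.4721  1.9363 -0.3462  0.7467  0.2182]
lipmid shift 0 0 0.972
mouth shift 2 3 0.589
```

The lip is back at its starting pixels and the 31 N upward force shows the tray is seated. I'll relieve the load, then open and rise.

>>> {"method": "play_rows", "body": {"targets": "1 0 0 -0.002 0;1 0 0 -0.003 0;1 0 0 -0.0035 0;1 0 0 -0.0035 0"}}

```text
clock: 14.95
tcp_pos: [0.5588, -0.1473, 0.0539]
orientation: [2.473, 1.932, -0.003]
contact_force: [-6.1, -11.0, 8.1]
grip_width: 0.077
gripper_force: 95.6
```

```bash
python3 d.py .5594 -.1448 .0496 166.4; python3 lip.py
```

```text
t 14.95 tcp [ 0.5588 -0.1473  0.0539] yang -13.99 z [ 0.0005 -0.0039 -1.    ] F [ -6.0866 -10.9784   8.0929] w 0.07698297108914669 95.6121039390564
shift [ 0.0026 -0.      0.0043] spin -0.006772252557149014 joints [-0.2118  0.535   0.4738  1.936  -0.3431  0.7489  0.2152]
lipmid shift -1 0 0.975
mouth shift 2 3 0.59
```

>>> {"method": "play_rows", "body": {"targets": "-1 0 0 0 0;-1 0 0 0 0;-1 0 0 0 0;-1 0 0 0 0"}}

```text
clock: 15.33
tcp_pos: [0.5601, -0.1421, 0.0521]
orientation: [2.471, 1.94, 0.001]
contact_force: [-0.7, -0.8, 1.1]
grip_width: 0.0852
gripper_force: 0.7
```

```bash
python3 d.py .5592 -.1448 .0496 166.4; python3 lip.py
```

```text
t 15.33 tcp [ 0.5601 -0.1421  0.0521] yang -13.73 z [ 0.0003  0.0002 -1.    ] F [-0.6855 -0.8455  1.0814] w 0.08524197832334492 0.7321923784911633
shift [-0.0028 -0.0002  0.0025] spin -0.0023221863585029087 joints [-0.2137  0.5372  0.4675  1.9359 -0.3467  0.7472  0.2149]
lipmid shift 0 0 0.989
mouth shift 3 4 0.594
```

>>> {"method": "play_rows", "body": {"targets": "-1 -0.0027 -0.0008 0 0;-1 -0.0027 -0.0008 0 0;-1 -0.0027 -0.0008 -0.006 0;-1 -0.0027 -0.0008 -0.012 0;-1 -0.0027 -0.0008 -0.018 0;-1 -0.0027 -0.0008 -0.026 0;-1 -0.0027 -0.0008 -0.036 0;-1 -0.0027 -0.0008 -0.05 0"}}

```text
clock: 16.05
tcp_pos: [0.558, -0.1447, 0.1024]
orientation: [-2.471, -1.939, 0.001]
contact_force: [-0.0, -0.3, -0.0]
grip_width: 0.0854
gripper_force: 0.0
```

>>> {"method": "play_rows", "body": {"targets": "-1 0 0 -0.04 0;-1 0 0 -0.08 0;-1 0 0 -0.12 0;-1 -0.03 0 -0.15 0;-1 -0.07 0 -0.15 0;-1 -0.11 0 -0.15 0;-1 -0.15 0 -0.15 0;-1 -0.15 0 -0.15 0"}}

```text
clock: 16.72
tcp_pos: [0.5182, -0.3003, 0.2539]
orientation: [2.479, 1.922, -0.004]
contact_force: [-1.3, 0.0, -0.5]
grip_width: 0.0852
gripper_force: 0.0
```

```bash
python3 d.py .5592 -.1448 .0496 166.4; python3 lip.py
python3 - <<'E'
from h import *
import subprocess
cv2.imwrite("pics/side_e.png",r.grab_frame("side")[:,:,::-1]);cv2.imwrite("pics/top_e.png",r.grab_frame("top")[:,:,::-1])
A=cv2.imread("pics/top0.png");B=cv2.imread("pics/top_e.png")
for n,(x0,y0,x1,y1) in {"tin":(220,95,265,146),"oil":(296,120,326,158),"offcut":(245,248,306,278),"lip":(312,174,342,226)}.items():
    T=A[y0:y1,x0:x1];S=B[y0-8:y1+8,x0-8:x1+8];m=cv2.matchTemplate(S,T,cv2.TM_CCOEFF_NORMED);_,v,_,l=cv2.minMaxLoc(m);print(n,l[0]-8,l[1]-8,round(v,3))
g=cv2.cvtColor(B,6)
for v in range(140,228,3): print(v," ".join("%2d"%(g[v,u]//10) for u in range(186,336,4)))
E
python3 chk.py top_e 0
```

```text
t 16.72 tcp [ 0.5182 -0.3003  0.2539] yang -14.45 z [ 0.0007 -0.0054 -1.    ] F [-1.2957  0.0253 -0.459 ] w 0.08521147258998314 0.0
shift [0.1619 0.0005 0.2035] spin -0.014776790296961845 joints [-0.0747  0.3423  0.6424  1.7129 -0.2168  1.1561  0.375 ]
lipmid shift 0 0 0.988
mouth shift 2 2 0.641
tin 0 0 0.996
oil 0 0 0.999
offcut 0 0 0.993
lip 0 0 0.969
140 16 17 16 16 16 15 15 15 12 12  9  9  7  8  9 11 12 13  9  8  9  9  8  9  8  9  9 10  7 11 15 18 21 23 22 14 14 14
143 17 17 17 17 15 15 16 16 16 16 16 15 12 11 10 11 15 15 15 12 12  9  9  9  9  8  9  8  7  8 15 18 21 23 15 15 15 15
146 18 15 18 17 14  6 12 14 15 16 16 16 16 15 15 15 15 15 15 15 15  9  9  9  9  9  9  9  7  8  9 15 18 15 15 15 15 15
149 17 11 11 11 12  4  4  4  4  9 12 14 15 15 15 15 15 15 15 15 15 15  9  9  9  9  9  9  7  9  9 10 13 14 16 16 15 16
152 10 10 10 10  7  9 11  6  4  4  4  4  9 11 14 14 14 14 14 14 14 14 14 11 11  9  8  8  8  7  9 10 14 14 14 14 15 15
155 10 10 10 10  8 14 15 15 14 14  7  4  3  3  4  5 11 14 14 14 14 14 14 14 14 14 14 11  9 11  8 10 14 14 14 14 15 15
158 10 10 10 13  7 14 14 15 14 14 1
[... 2330 characters left out ...]
7 17 17 17 17 17 17 17 17 13  7  7 11 13 10  8  9  4  9  2  2  3 11  6  8  7  8 11 15 16 16 23 24 24 24 23 24 17
221 17 17 17 17 17 17 17 17 17 10 10 10  7  6  5  7  8  8  9  9  7  7  9 10 10 10 10 10  5  7 11 13 17 16 22 16 19 18
224 15 15 15 15 16 15 16 16 16 13 10 10  8  9  9  9  7  9  9  9 10 10 16 11  9 10 10 10 10 10 18 10 18 18 18 13 18 18
227 16 16 16 16 16 16 16 16 16 16 16 13  8 10  9 10  9 16 16 12 16 16 16 16 17 17 12  9 10 10 20 10 18 17 17 17 17 17
top_e tray [[312, 177], [251, 163], [241, 203], [303, 218]] ([], [151, 153, 169, 237])
   bin [[250, 162], [209, 153], [195, 206], [237, 216]] ([(198, [228.0, 174.0]), (171, [238.0, 193.0]), (120, [221.0, 192.0])], [44, 57, 91, 147])
```

Run:
```python
from h import *
c=r.camera_info("top");ex=np.array([.235,.972]);ey=np.array([-.972,.235]);h=np.array([.586,-.039])
im=cv2.imread("pics/top_e.png");hsv=cv2.cvtColor(im,cv2.COLOR_BGR2HSV)
m=((hsv[...,1]<60)&(hsv[...,2]<175)).astype(np.uint8)*255
b=biggest(m,(180,140,262,225))[:,0];w=cast(c,b,.05)-h;X=w@ex;Y=w@ey;print("xmax",X.max())
for lo in(.04,.06,.08,.1,.12):
    k=(X>lo)&(X<lo+.02); print(lo,Y[k].min(),Y[k].max())
mouth=cast(c,[[251,158],[240,204]],.116).mean(0)-h;print("mouth mid",mouth@ex,mouth@ey)
s=cv2.cvtColor(cv2.imread("pics/side_e.png"),6)
for v in range(150,250,4): print(v," ".join("%2d"%(s[v,u]//10) for u in range(150,250,4)))
```

```text
xmax 0.14979432568051232
0.04 -0.0691561172640959 0.07072664606179008
0.06 -0.06854742713303924 0.0709131539398981
0.08 -0.06810391585055034 0.07084230817810806
0.1 -0.06796503620032766 0.07110067766198273
0.12 -0.0678257586955587 0.07102976341400874
mouth mid 0.03616141514471025 0.00017292443951364092
150 18 18 17 17 17 17 17 17 18 18 18 17 14 17 19 18 18 19 20 20 19 19 19 19 20
154 17 16 18 17 17 17 17 17 17 18 18 18 18 17 13 18 18 18 20 19 20 20 19 19 19
158 16 17 17 17 18 17 17 17 17 17 17 18 18 18 17 16 12 18 19 20 20 20 20 20 19
162 16 16 16 17 17 17 17 17 17 17 17 16 17 18 18 17 16 16 12 20 20 19 20 20 20
166  9  9 10  9 10 10  9 10 10 10 10 10 11 17 17 19 19 19 18 17 14 20 20 20 19
170  9  9  9 10  9  9 10  9 10 10 10 10 10  9 10 18 19 20 19 19 18 16 16 17 12
174  9  9 10  9  9  9  9  9 10  9 10 10 10 10 10 18 18 19 20 19 16 12 11 11  9
178  8  9  9  9 10  9  9  9  9 10 10  9 10 10 10 18 14  9  6  7 11 12 11 12  6
182 11  6  9  9  9 10  9  9  9  9  9  9  9  9  7  6  6  6  8  7 11 12 12 12  8
186 11 12  8  8  9  8  9 10  9  9  9  7  6  6  6  6  6  6  8 13 12 12 11 11  6
190 10
[... 478 characters left out ...]
18 18 17 19 19 19 18 15  6  6  6  6 15  8  9  4  5  5  3  3  4 10 12
218 18 19 19 18 18 18 18 19 19 18  9  6  6  6  5 14  8  4  4  4  3  3  4  8 12
222 19 19 19 19 18 18 18 17 19 19 19  7  6  6  5  5 14  8  9  4  3  3  3  6  7
226 20 20 19 19 19 19 18 18 18 19 19 19  6  6  5  5  5  7  7  7  3  3  4  6  6
230 19 20 20 19 19 20 19 18 18 18 18 19 19  6  6  5  5  5 11  6  3  3  4  6  6
234 19 19 19 20 19 19 20 19 19 19 18 17 10 13  6  5  5  6 11  6  3  3  4  6  6
238 18 19 19 19 20 20 19 19 18 19 19 19 11 10  5  5  5  6  6  6  4  3  3  6  6
242 18 18 17 19 19 20 20 19 19 18 19 18 10  8  9  8  5  5  6  6  4  3  7  6  6
246 18 18 18 18 18 19 20 20 20 18 13 12 18  9  9 11  6  5  6  6  4  3  7  5  5
```

```bash
python3 -c "
from bench import r
print(r.hand_in())"
```

```text
the job is handed in; nothing more can be done
None
```

I handed the job in at about 17 s. The bin is centred under the mouth to about 1.5 mm. The tray is empty and was lowered, still held, back onto its rest. I counted three parts in the bin, and the fourth shows only as a sliver partly hidden under the mouth. The tin, oil bottle and offcut have not moved.

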